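# Gauge an olive-pitter bushing and set the stroke collar to match

## Task

Slide the bushing that stands on the round cork coaster down over the stepped gauge pin until it stops, and let go of it; leave the spare bushing on its wooden block alone. If it stopped on the pin's shoulder, turn the olive pitter's clicking stroke collar to 2; if it went all the way down to the foot, turn the collar to 6. Only then take the bushing off the pin and stand it upright in its place: the round dish if it stopped on the shoulder, the square tray if it reached the foot.

Things in the scene. Friction and masses are not known exactly. Their poses are not given: they have to be found in the camera images.
- bushing_small: Plain aluminium ring standing upright, 42 mm outside diameter, 32 mm high, bore 17 mm (thick wall). It stops on the gauge pin's shoulder. Origin: centre of its underside; z along its axis. It starts either on the coaster or on the spare block.
- bushing_large: Plain aluminium ring of the same outside size (42 mm diameter, 32 mm high, 60 g), bore 24 mm (thin wall). It slides down to the gauge's foot. Origin: centre of its underside; z along its axis. It starts on the other of the two places.
- coaster: Fixed round cork coaster, 90 mm diameter, 6 mm thick; the bushing to be gauged stands on it. Origin: centre of its underside.
- spare_block: Fixed dark wooden square, 90 x 90 mm, 6 mm thick; the spare bushing stands on it and stays there. Origin: centre of its underside.
- gauge: Fixed steel stepped gauge pin, upright. Foot: disc 72 mm diameter, 12 mm high. Lower pin 21 mm diameter from 12 to 40 mm height, whose flat top edge is the shoulder; upper pin 14 mm diameter from 40 to 62 mm, its tip tapered over the last 4 mm. Origin: centre of the foot's underside. A seated bushing's underside is 40 mm (small, on the shoulder) or 12 mm (large, on the foot) above the origin.
- pitter: Fixed white olive pitter, 200 x 150 x 45 mm, punch housing and shaft (81 mm high) on its +x half. Origin: on the table under the collar's axis, 65 mm from its -x edge.
- scale (a point): Centre of the top of the pitter's aluminium scale disc (128 mm diameter, 53 mm above the table), axes as the pitter's. Settings 1 to 7 are each marked by a tick and that many black dots, 0.4 rad apart. Setting 4 points along -x; numbers grow clockwise seen from above (5, 6, 7 towards +y; 3, 2, 1 towards -y).
- collar_grip (a point): Point on the axis of the stroke collar at the height to grip it, 85 mm above the table. The collar is a knurled steel cylinder, 49 mm diameter, from 54 to 97 mm height, with a black pointer at its foot (reaching 38 mm from the axis, up to 60 mm height) and a black line on its top, both pointing to the setting.
- stroke_collar (a joint): Angle of the stroke collar in rad, growing clockwise seen from above: 0 at setting 1, 0.4 more for each setting, so 0.4 at setting 2, 2.0 at setting 6, 2.4 at 7. It clicks into each setting (about 0.1 N m) and stays there. It starts at 3, 4 or 5.
- round_dish: Fixed round steel dish, 132 mm across the rim, 24 mm high, inner floor 4 mm up. Origin: centre of its underside.
- square_tray: Fixed square steel tray, 130 x 130 mm, 24 mm high, walls and floor 4 mm. Origin: centre of its underside.
- olive_jar: Bystander: square olive jar, 85 mm wide, 150 mm high, yellow cap. Origin: centre of its underside.
- pickle_jar: Bystander: a second such jar.

How it is judged:
By the outcome, as a careful person would: the job done as asked, in the order asked, and still so for the second after the job is handed in, with the robot touching nothing.
It also fails if it takes over 64 s, if anything falls off the work surface, if the arm or the gripper's body presses on something with over 40 N, if the wrist force passes 120 N, or if a joint passes its speed limit or range.

## Robot

A 6-joint arm with a two-finger parallel gripper is mounted at the origin on the work surface. World frame = base frame: x ahead of the robot, y to its left, z up, the work surface at z = 0. Lengths are in m, angles in rad, forces in N, time in s.
With the tool pointing down it reaches from about 0.2 to 0.875 m from the base axis. Payload 3.4 kg.
Tool frame: the origin (TCP) lies between the finger pads; the fingertips stand 25 mm ahead of it and the grasp point (between the pads) lies 6 mm ahead of it (r.nose_length is the z of the fingertips in the tool frame, in m); z points along the fingers, x is the direction in which the jaws open and shut, and the axes are right-handed (so a half turn about z gives the same grasp; the last joint's range is limited). The gripper opens to 94 mm and grips with 3 to 60 N. Pads are 16 mm wide; open, the fingers measure 119 mm over their backs; the gripper's body (75 mm by 177 mm) begins 78 mm behind the grasp point.
Start: joints at [-1.393, 0.276, 1.505, -0, 1.361, -0.121], TCP at [0.169, -0.55, 0.23] pointing down, gripper open.
Joint ranges: [-2.89, 2.89], [-0.75, 2.08], [0.22, 2.7], [-1.18, 4.32], [0.11, 2.71], [-2.7, 2.7]. Speed limits (rad/s): [2.57, 2.57, 3.14, 3.14, 3.14, 3.14].

## Interface

Orientations are given as a unit quaternion [w, x, y, z].
In Python, from plant import r, gripper_to, inverse_kinematics, vision, models, telemetry gives the robot as it stands. Calls block until the motion is done:
- r.move_to(position, orientation): joint-space move of the TCP to a pose.
- r.move_l(position, rot=None, vel=0.15, guard=None): straight line of the TCP; rot=None keeps the orientation; vel is the mean speed in m/s. With guard (N) it stops when the force on the tool has changed by that much, and returns True; else False.
- r.movej(angles): joint-space move.
- gripper_to(opening, f_grip=None): finger opening in m; f_grip is the grip in N (None keeps the last); returns when the fingers have stopped.
- r.hold(seconds).
- inverse_kinematics(position, orientation): joint angles nearest the present ones, or None.
- vision.snapshot(name): name is "side" or "top" or "wrist"; returns the picture (400x640x3 uint8, red, green, blue); there is no depth.
- vision.get_calibration(name): a dict with "fx", "fy", "cx", "cy" (pixels), "D" ([k1, k2, p1, p2, k3] as OpenCV has them; the pictures are not rectified), "position" and "orientation" of the camera in the world. Camera axes: x right, y down, z forward; pixel columns grow to the right and rows downward; lengths in m; the calibration is good to about 2 mm. A picture is of the moment at which its call begins: read the wrist's pose just before it. get_calibration takes no time and is no camera call; for the wrist camera it gives the pose at the moment of the call.
A pose or a line that the arm cannot do raises r.PlanningError and nothing moves.
- r.sign_off(): hands the job in, once; it reports no verdict.
Trained networks look in the newest picture that a camera, given by its name, has taken for a name from the list of things; names that differ only in an ending like _2 or _b are one class to them, and where a whole thing is asked for, a point or a joint stands for the part that bears it (a point fixed in the world has none). Each returns a list of dicts, best first, with "score" (0 to 1); they miss things now and then, are a little off and sometimes report something else, mostly with a low value. They report only what shows in the picture. A call takes as long as a camera call.
- models.boxes_of(thing, camera): "at" ([x, y, z] in m, in world coordinates, good to about 4 mm: the middle of the surface that is visible of it).
- models.regions_of(thing, camera): "pixels" (400x640 bool, what is visible of it).
- models.mark_of(thing, camera): "at" ([x, y, z] in m, in world coordinates, good to about 4 mm: a listed point, or the origin of a listed thing).
Readings, each from a call of its own:
- telemetry.current_t(): time.
- telemetry.current_joints(): joint angles.
- telemetry.current_dq(): joint speeds.
- telemetry.current_joint_efforts(): joint torques, N m.
- telemetry.current_ee_pos(): TCP position.
- telemetry.current_tool_rot(): TCP orientation.
- telemetry.current_wrist_force(): force on the tool from outside, world axes, zero at the start.
- telemetry.current_torque(): the same for the moment, N m.
- telemetry.current_opening(): finger opening in m.
Only numpy, scipy, OpenCV 4.12 (cv2) and the standard library are available. Lean on these libraries where they do the work, as an engineer would, in place of code of your own. Each camera call takes 0.05 s, during which the arm holds its last target.

## Working session

There is one attempt and no reset: what is moved stays moved. The work goes in short steps, each a Python script; the robot and the scene stay as the last script left them, time stands still between calls to the robot, and variables do not carry over. Pictures are saved under pics/ and viewed, and the job is handed in when it is done.

```bash
ls; mkdir -p pics
python3 - <<'E'
from plant import r, gripper_to, inverse_kinematics, vision, models, telemetry
import cv2
print(telemetry.current_t())
for c in ["side","top","wrist"]:
    im=vision.snapshot(c); cv2.imwrite(f"pics/{c}0.png",im[:,:,::-1])
    k=vision.get_calibration(c); print(c,k)
    for n in ["bushing_small","bushing_large","coaster","spare_block","gauge","pitter","scale","collar_grip","round_dish","square_tray","olive_jar"]:
        try:
            m=models.mark_of(n,c); print(n,[(round(d["score"],2),[round(float(v),4) for v in d["at"]]) for d in m[:3]])
        except Exception as e: print(n,e)
print(telemetry.current_t())
E
```

```text
pics
0.0
side {'fx': 363.23236071529954, 'fy': 363.23236071529954, 'cx': 326.92844117075083, 'cy': 194.44681682412974, 'D': array([-0.00485074,  0.        ,  0.        ,  0.        ,  0.        ]), 'position': array([0.05462691, 0.57788791, 0.68091937]), 'orientation': array([ 0.1576372 , -0.33766251,  0.82886873, -0.41726631])}
bushing_small []
bushing_large [(0.61, [0.5385, 0.3704, 0.0038])]
coaster [(0.62, [0.4782, 0.2597, 0.0012])]
spare_block [(0.76, [0.5402, 0.3829, 0.0004])]
gauge [(0.79, [0.4551, -0.0279, -0.0008])]
pitter []
scale [(0.9, [0.6308, -0.0059, 0.0536])]
collar_grip [(0.67, [0.4812, 0.2591, -0.001]), (0.55, [0.6341, -0.0114, 0.086])]
round_dish [(0.88, [0.4603, -0.222, 0.0004])]
square_tray [(0.58, [0.5388, -0.3905, -0.0003])]
olive_jar [(0.78, [0.7006, 0.2802, 0.002]), (0.56, [0.4576, -0.2223, 0.0025])]
top {'fx': 501.3455629518478, 'fy': 501.3455629518478, 'cx': 316.94434442634287, 'cy': 191.94226080889706, 'D': array([-0.04122598,  0.        ,  0.        ,  0.        ,  0.        ]), 'position': array([0.50793776, 0.02624218, 1.4072984 ]), 'orientation': array(
[... 606 characters left out ...]
011, 0.0509])]
round_dish [(0.72, [0.728, -0.2579, -0.0004]), (0.61, [0.4605, -0.2202, -0.0014])]
square_tray [(0.82, [0.5377, -0.3891, 0.0043])]
olive_jar [(0.71, [0.4614, -0.2183, -0.0011]), (0.63, [0.7001, 0.2838, -0.0008])]
wrist {'fx': 357.93190161070305, 'fy': 357.93190161070305, 'cx': 317.4009165199947, 'cy': 194.2172362188446, 'D': array([-0.02976427,  0.        ,  0.        ,  0.        ,  0.        ]), 'position': array([ 0.24907378, -0.52534908,  0.38483896]), 'orientation': array([ 0.11679683,  0.79610837, -0.58752796, -0.08591192])}
bushing_small []
bushing_large []
coaster []
spare_block []
gauge []
pitter []
scale []
collar_grip []
round_dish []
square_tray []
olive_jar []
1.8
```

View pics/top0.png

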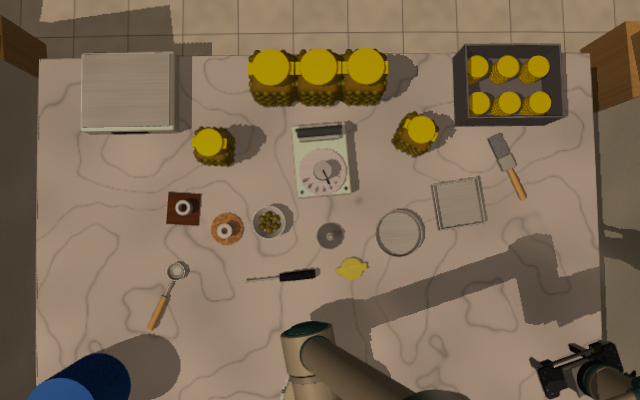

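View pics/side0.png

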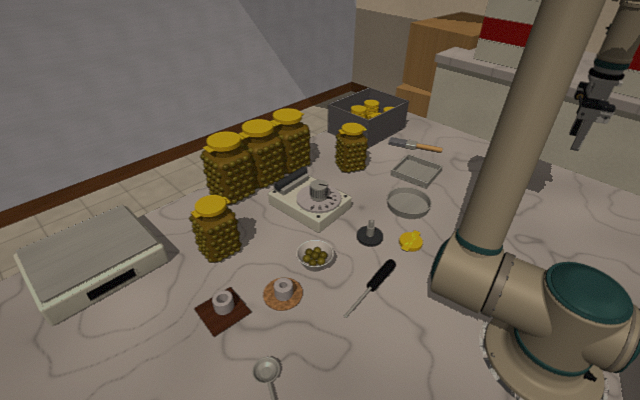

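Run:
```python
import cv2,numpy as np
t=cv2.imread("pics/top0.png"); s=cv2.imread("pics/side0.png")
f=lambda a:cv2.resize(a,(390,290),interpolation=cv2.INTER_CUBIC)
a=np.vstack([np.hstack([f(t[185:251,160:249]),f(t[120:202,280:390][:, :110])]),np.hstack([f(t[205:265,300:381]),f(s[270:335,190:310])])])
cv2.imwrite("pics/crops0.png",a)
```

```text
(no output)
```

View pics/crops0.png

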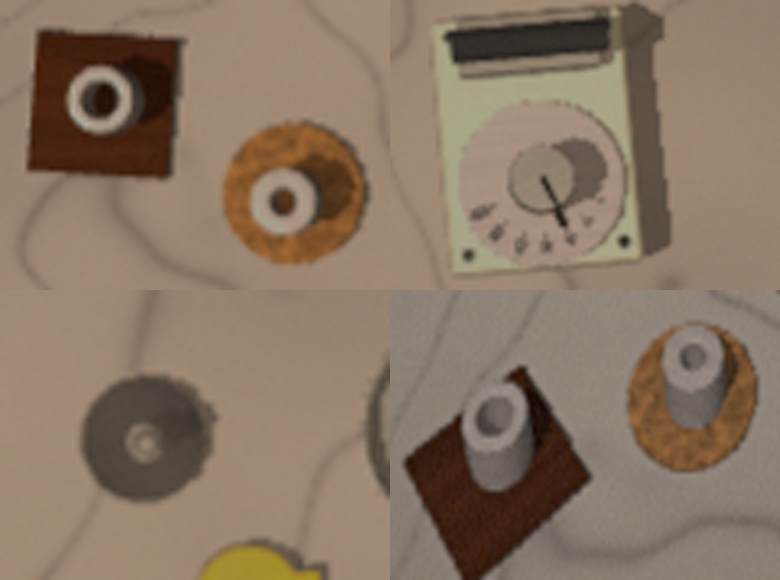

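```bash
cat > h.py <<'E'
from plant import r, gripper_to, inverse_kinematics, vision, models, telemetry
import cv2, numpy as np
from scipy.spatial.transform import Rotation as R
def q(yaw):  # tool down; tool x axis at heading yaw in world
    m=R.from_euler('z',yaw)*R.from_euler('x',np.pi)
    x,y,z,w=m.as_quat(); return np.array([w,x,y,z])
def rot(w): return R.from_quat([w[1],w[2],w[3],w[0]])
def cal(c):
    k=vision.get_calibration(c); K=np.array([[k['fx'],0,k['cx']],[0,k['fy'],k['cy']],[0,0,1]]); return k,K
def px2w(k,K,uv,z):
    p=cv2.undistortPoints(np.array(uv,float).reshape(-1,1,2),K,k['D']).reshape(-1,2)
    d=rot(k['orientation']).apply(np.c_[p,np.ones(len(p))]); C=k['position']
    return C+d*((z-C[2])/d[:,2])[:,None]
def w2px(k,K,X):
    Rm=rot(k['orientation']).inv(); t=-Rm.apply(k['position'])
    return cv2.projectPoints(np.array(X,float).reshape(-1,1,3),Rm.as_rotvec(),t,K,k['D'])[0].reshape(-1,2)
def snap(c,name):
    k,K=cal(c); im=vision.snapshot(c); cv2.imwrite(f"pics/{name}.png",im[:,:,::-1]); return im,k,K
def st(): print("t",telemetry.current_t(),"p",np.round(telemetry.current_ee_pos(),4),"F",np.round(telemetry.current_wrist_force(),1),"o",round(telemetry.current_opening(),4),"q6",np.round(telemetry.current_joints(),2)[[3,4,5]])
E
python3 - <<'E'
from h import *
k,K=cal("wrist"); T=rot(telemetry.current_tool_rot()); p=telemetry.current_ee_pos()
print("yaw tool x",T.apply([1,0,0]),"cam in tool",T.inv().apply(k['position']-p)," cam axis in tool",T.inv().apply(rot(k['orientation']).apply(np.eye(3))))
for yaw in [0,np.pi/2,-np.pi/2,np.pi,-1.2]:
  for P in [(0.478,0.258,0.034),(0.478,0.258,0.2),(.453,-.027,.1),(.632,-.01,.1),(.46,-.22,.06)]:
    a=inverse_kinematics(P,q(yaw)); print(round(yaw,2),P,None if a is None else np.round(a,2))
# top cam pixel refinement: ring centers
k,K=cal("top"); im=cv2.imread("pics/top0.png")
print("coaster bushing top",px2w(k,K,[[224.5,231]],0.038),"gauge tip",px2w(k,K,[[330,236.5]],.06))
E
```

```text
yaw tool x [ 2.94415038e-01 -9.55677648e-01  1.34389805e-04] cam in tool [ 0.00036663 -0.08337685 -0.15433537]  cam axis in tool [[ 9.99999841e-01 -4.65803132e-04 -3.17686654e-04]
 [ 3.55069181e-04  9.57955517e-01 -2.86916540e-01]
 [ 4.37976306e-04  2.86916382e-01  9.57955530e-01]]
0 (0.478, 0.258, 0.034) [ 0.37  0.41  1.85 -0.    0.88  0.37]
0 (0.478, 0.258, 0.2) [ 0.37  0.25  1.62 -0.    1.27  0.37]
0 (0.453, -0.027, 0.1) [-0.21  0.21  1.95 -0.    0.97 -0.21]
0 (0.632, -0.01, 0.1) [-0.13  0.45  1.57 -0.    1.12 -0.13]
0 (0.46, -0.22, 0.06) [-0.58  0.34  1.89 -0.    0.91 -0.58]
1.57 (0.478, 0.258, 0.034) [ 0.37  0.41  1.85 -0.    0.88 -1.2 ]
1.57 (0.478, 0.258, 0.2) [ 0.37  0.25  1.62 -0.    1.27 -1.2 ]
1.57 (0.453, -0.027, 0.1) [-0.21  0.21  1.95 -0.    0.97 -1.78]
1.57 (0.632, -0.01, 0.1) [-0.13  0.45  1.57 -0.    1.12 -1.7 ]
1.57 (0.46, -0.22, 0.06) [-0.58  0.34  1.89  0.    0.91 -2.15]
-1.57 (0.478, 0.258, 0.034) [ 0.37  0.41  1.85 -0.    0.88  1.94]
-1.57 (0.478, 0.258, 0.2) [0.37 0.25 1.62 0.   1.27 1.94]
-1.57 (0.453, -0.027, 0.1) [-0.21  0.21  1.95 -0.    0.97  1.36]
-1.57 (0.632, -0.01, 0.1) [-0.13  0.45  1.57 -0.    1.12  1.44]
-1.57 (0.46, -0.22, 0.06) [-0.58  0.34  1.89 -0.    0.91  0.99]
3.14 (0.478, 0.258, 0.034) None
3.14 (0.478, 0.258, 0.2) None
3.14 (0.453, -0.027, 0.1) None
3.14 (0.632, -0.01, 0.1) None
3.14 (0.46, -0.22, 0.06) [-0.58  0.34  1.89  0.    0.91  2.56]
-1.2 (0.478, 0.258, 0.034) [ 0.37  0.41  1.85 -0.    0.88  1.57]
-1.2 (0.478, 0.258, 0.2) [ 0.37  0.25  1.62 -0.    1.27  1.57]
-1.2 (0.453, -0.027, 0.1) [-0.21  0.21  1.95 -0.    0.97  0.99]
-1.2 (0.632, -0.01, 0.1) [-0.13  0.45  1.57 -0.    1.12  1.07]
-1.2 (0.46, -0.22, 0.06) [-0.58  0.34  1.89 -0.    0.91  0.62]
coaster bushing top [[0.47518414 0.25969719 0.038     ]] gauge tip [[ 0.45618177 -0.02636412  0.06      ]]
```

Run:
```python
from h import *
r.move_to((.456,-.0265,.2),q(0)); st()
snap("wrist","w_gauge"); 
np.save("kg.npy",vision.get_calibration("wrist"),allow_pickle=True)
r.move_to((.4755,.2595,.2),q(0)); st()
snap("wrist","w_bush")
np.save("kb.npy",vision.get_calibration("wrist"),allow_pickle=True)
a=cv2.imread("pics/w_gauge.png");b=cv2.imread("pics/w_bush.png")
cv2.imwrite("pics/w2.png",np.vstack([a[100:400],b[100:400]]))
```

```text
t 3.9417 p [ 0.4563 -0.0272  0.2001] F [-0.4  0.3 -0.2] o 0.094 q6 [-0.    1.23 -0.21]
t 5.1 p [0.4757 0.2585 0.1999] F [ 0.7  0.1 -0. ] o 0.0941 q6 [-0.    1.27  0.37]
```

View pics/w2.png

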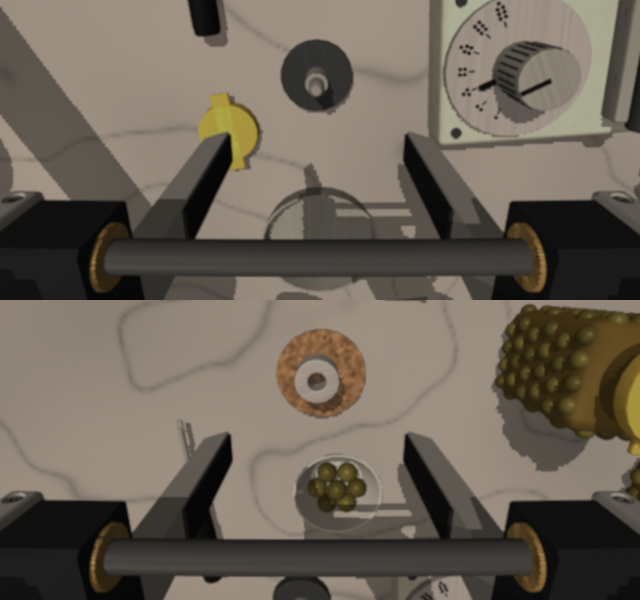

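Run:
```python
from h import *
a=cv2.imread("pics/w_gauge.png")[130:230,260:380];b=cv2.imread("pics/w_bush.png")[220:325,260:380]
f=lambda x:cv2.resize(x,(400,400),interpolation=cv2.INTER_NEAREST)
cv2.imwrite("pics/z2.png",np.hstack([f(a),f(b)]))
kg=np.load("kg.npy",allow_pickle=True).item();kb=np.load("kb.npy",allow_pickle=True).item()
def KK(k): return np.array([[k['fx'],0,k['cx']],[0,k['fy'],k['cy']],[0,0,1]])
def circ(P):
    A=np.c_[2*P[:,:2],np.ones(len(P))]; s=np.linalg.lstsq(A,(P[:,:2]**2).sum(1),rcond=None)[0]; return s[:2],np.sqrt(s[2]+s[:2]@s[:2])
g=cv2.cvtColor(cv2.imread("pics/w_gauge.png"),cv2.COLOR_BGR2GRAY)
m=np.zeros_like(g);m[130:215,270:365]=(g[130:215,270:365]<85)
cs,_=cv2.findContours(m,cv2.RETR_EXTERNAL,cv2.CHAIN_APPROX_NONE);c=max(cs,key=cv2.contourArea)
h=cv2.convexHull(c); print("foot bbox",cv2.boundingRect(c),circ(px2w(kg,KK(kg),h.reshape(-1,2),.012)))
im=cv2.imread("pics/w_bush.png");hs=cv2.cvtColor(im,cv2.COLOR_BGR2HSV)
m=np.zeros_like(g);m[220:325,260:380]=(hs[220:325,260:380,1]<45)&(hs[220:325,260:380,2]>60)
m=((hs[...,1]<60)&(hs[...,2]>150)).astype('uint8');m[:250]=0;m[310:]=0;m[:,:285]=0;m[:,350:]=0
cs,_=cv2.findContours(m,cv2.RETR_CCOMP,cv2.CHAIN_APPROX_NONE)
for c in cs:
    if len(c)>15:
        print("bush",cv2.boundingRect(c),circ(px2w(kb,KK(kb),c.reshape(-1,2),.038)))
print(w2px(kb,KK(kb),[[.4755,.2595,.038]]), w2px(kg,KK(kg),[[.4555,-.027,.062],[.4555,-.027,.012]]))
```

```text
foot bbox (281, 140, 72, 71) (array([ 0.45527077, -0.02825093]), np.float64(0.03577832252227764))
bush (333, 262, 8, 5) (array([0.49415307, 0.17597508]), np.float64(0.002659769586023818))
bush (285, 250, 65, 60) (array([0.48164637, 0.15104955]), np.float64(0.03855519660787346))
[[317.4551161  180.68224372]] [[316.95005503 189.08384849]
 [316.99311493 175.15484822]]
```

View pics/z2.png

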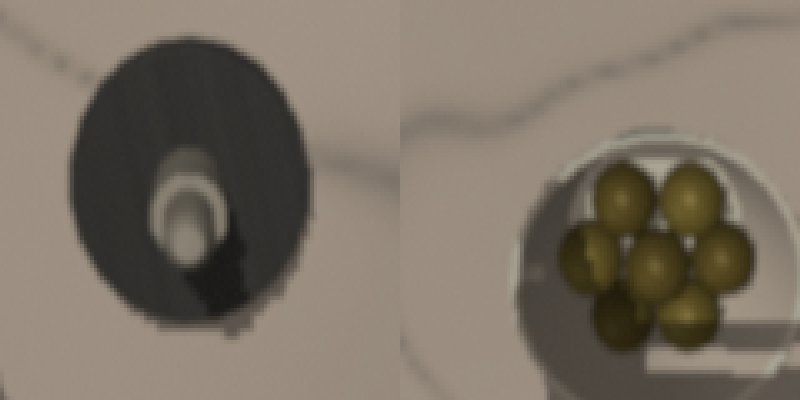

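Run:
```python
from h import *
kg=np.load("kg.npy",allow_pickle=True).item();kb=np.load("kb.npy",allow_pickle=True).item()
def KK(k): return np.array([[k['fx'],0,k['cx']],[0,k['fy'],k['cy']],[0,0,1]])
th=np.linspace(0,2*np.pi,73)
def ring(c,z,rad): return np.c_[c[0]+rad*np.cos(th),c[1]+rad*np.sin(th),np.full(73,z)]
S=10
def draw(f,k,c,rs,x0,y0,w,hh):
    im=cv2.imread(f)[y0:y0+hh,x0:x0+w]; im=cv2.resize(im,None,fx=S,fy=S,interpolation=cv2.INTER_NEAREST)
    for z,rad,col in rs:
        p=w2px(k,KK(k),ring(c,z,rad)); p=((p-[x0,y0]+.5)*S).astype(int); cv2.polylines(im,[p.reshape(-1,1,2)],True,col,1)
    return im
A=draw("pics/w_gauge.png",kg,(.4553,-.0272),[(.012,.036,(0,255,0)),(.04,.0105,(0,0,255)),(.058,.007,(255,0,0)),(.04,.007,(255,255,0))],277,135,80,80)
cv2.imwrite("pics/ga.png",cv2.resize(A,(580,580)))
B=draw("pics/w_bush.png",kb,(.4755,.2595),[(.038,.021,(0,255,0)),(.038,.0085,(0,0,255))],285,150,70,70)
cv2.imwrite("pics/bb.png",cv2.resize(B,(580,580)))
```

```text
(no output)
```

View pics/ga.png

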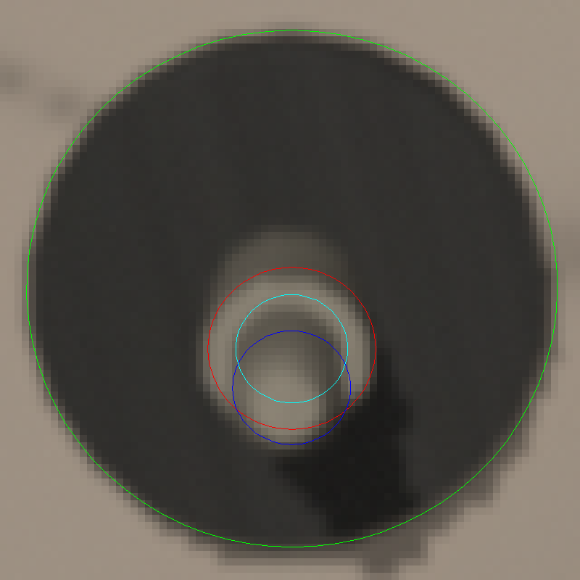

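View pics/bb.png

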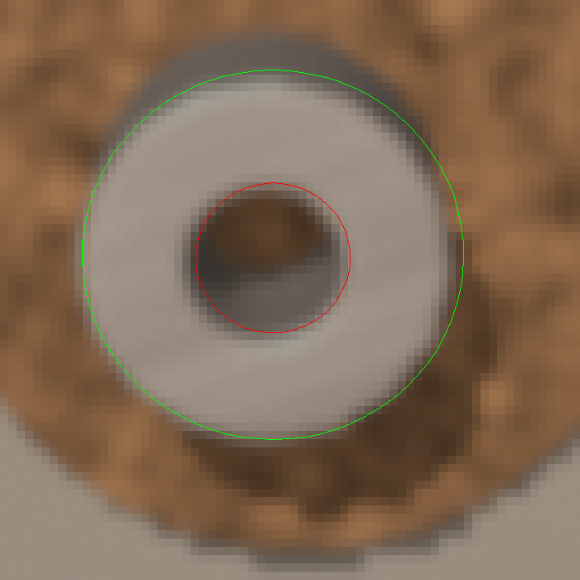

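Run:
```python
from h import *
gripper_to(.065,10)
x,y=.4745,.2592
r.move_l((x,y,.06),vel=.2); print(r.move_l((x,y,.034),vel=.1,guard=8)); 
gripper_to(0,8); r.hold(.1); st()
gripper_to(.062); r.move_l((x,y,.034),rot=q(np.pi/2),vel=.1) if False else r.move_to((x,y,.034),q(np.pi/2)); st()
gripper_to(0,25); r.hold(.2); st()
```

```text
False
t 7.6417 p [0.4748 0.2593 0.0344] F [-0.4 -0.1  4.8] o 0.0417 q6 [-0.    0.88  0.37]
t 9.575 p [0.4745 0.2592 0.034 ] F [-0.1  0.6  0.6] o 0.062 q6 [ 0.    0.88 -1.2 ]
t 10.225 p [0.4745 0.2592 0.034 ] F [-0.1 -0.8  0.6] o 0.0423 q6 [ 0.    0.88 -1.2 ]
```

Run:
```python
from h import *
r.move_l((.4745,.2592,.15),vel=.25)
x,y=.455,-.0284
r.move_to((x,y,.15),q(np.pi/2)); r.move_l((x,y,.1),vel=.2); r.hold(.15); st()
snap("wrist","w_held"); snap("top","t_held"); snap("side","s_held")
k,K=cal("wrist"); print(w2px(k,K,[[x,y,.104],[x,y,.062]]))
a=cv2.imread("pics/s_held.png")[180:270,320:440]; b=cv2.imread("pics/w_held.png")
cv2.imwrite("pics/h.png",np.hstack([cv2.resize(a,(320,240)),cv2.resize(b,(400,240))]))
```

```text
t 12.5 p [ 0.4563 -0.0282  0.1012] F [ 0.3 -0.1 -1.5] o 0.0421 q6 [ 0.    0.98 -1.79]
[[318.61572266 271.8957116 ]
 [318.43817566 236.25415125]]
```

View pics/h.png

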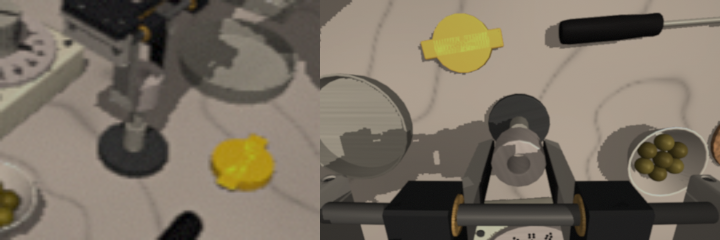

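Run:
```python
from h import *
st();st();st()
p=np.array(telemetry.current_ee_pos()); k,K=cal("wrist")
th=np.linspace(0,2*np.pi,73); S=8; x0,y0=270,150
im=cv2.resize(cv2.imread("pics/w_held.png")[150:310,x0:370],None,fx=4,fy=4,interpolation=cv2.INTER_CUBIC)
S=4
for c,z,rad,col in [((.455,-.0284),.012,.036,(0,255,0)),(p[:2],p[2]+.004,.021,(0,0,255)),(p[:2],p[2]+.004,.0085,(255,0,0)),((.455,-.0284),.04,.0105,(255,255,0))]:
    q_=w2px(k,K,np.c_[c[0]+rad*np.cos(th),c[1]+rad*np.sin(th),np.full(73,z)])
    cv2.polylines(im,[((q_-[x0,y0]+.5)*S).astype(int).reshape(-1,1,2)],True,col,1)
cv2.imwrite("pics/ho.png",im[:590])
```

```text
t 12.65 p [ 0.4558 -0.0284  0.101 ] F [-0.8  0.7 -1.5] o 0.0419 q6 [ 0.    0.98 -1.79]
t 12.65 p [ 0.4558 -0.0284  0.101 ] F [-0.8  0.7 -1.5] o 0.0419 q6 [ 0.    0.98 -1.79]
t 12.65 p [ 0.4558 -0.0284  0.101 ] F [-0.8  0.7 -1.5] o 0.0419 q6 [ 0.    0.98 -1.79]
```

View pics/ho.png

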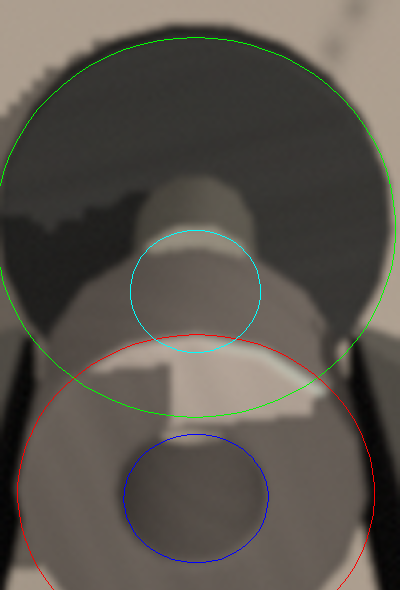

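Run:
```python
from h import *
x,y=.4545,-.0284
r.move_l((x,y,.095),vel=.05); r.hold(.3); st()
g=r.move_l((x,y,.080),vel=.03,guard=6); print(g); st()
if not g:
    g=r.move_l((x,y,.066),vel=.03,guard=6); print(g); st()
```

```text
t 13.2 p [ 0.4546 -0.0284  0.095 ] F [-0.3 -0.2 -0.8] o 0.0423 q6 [ 0.    0.96 -1.79]
False
t 13.85 p [ 0.4545 -0.0284  0.0799] F [-0.9  0.1 -0.6] o 0.0418 q6 [-0.    0.92 -1.79]
True
t 14.2833 p [ 0.4545 -0.0285  0.0678] F [-0.6 -0.5  4. ] o 0.042 q6 [-0.    0.89 -1.79]
```

Run:
```python
from h import *
gripper_to(.062); st()
r.move_l((.4545,-.0284,.13),vel=.25)
r.move_to((.632,-.0095,.22),q(np.pi/2)); r.hold(.2); st()
k,K=cal("wrist"); snap("wrist","w_col"); np.save("kc.npy",k,allow_pickle=True)
print(models.mark_of("scale","wrist"),models.mark_of("collar_grip","wrist"),models.mark_of("bushing_small","wrist"),w2px(k,K,[[.632,-.0095,.097]]))
snap("side","s1")
a=cv2.imread("pics/s1.png")[180:270,320:440]; b=cv2.imread("pics/w_col.png")
cv2.imwrite("pics/c.png",np.hstack([cv2.resize(a,(320,240)),cv2.resize(b,(400,240))]))
```

```text
t 14.8083 p [ 0.4539 -0.0283  0.0674] F [ 0.2 -0.   0.9] o 0.0618 q6 [-0.    0.89 -1.79]
t 16.225 p [ 0.6303 -0.0097  0.2193] F [ 0.7  0.1 -0.4] o 0.0623 q6 [-0.    1.38 -1.7 ]
[] [{'at': [0.6311, -0.0091, 0.0801], 'score': 0.81}] [] [[318.29683221 198.35699911]]
```

View pics/c.png

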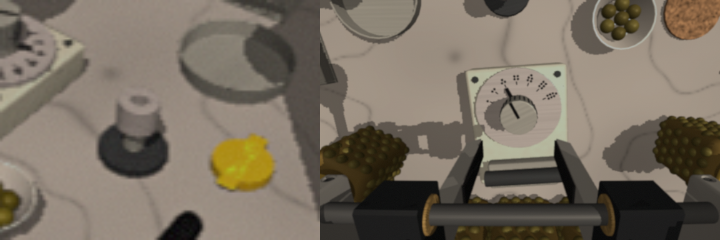

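View pics/w_col.png

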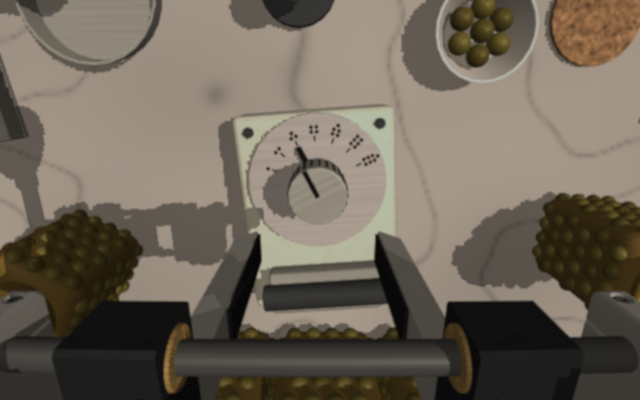

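Run:
```python
from h import *
k=np.load("kc.npy",allow_pickle=True).item(); K=np.array([[k['fx'],0,k['cx']],[0,k['fy'],k['cy']],[0,0,1]])
th=np.linspace(0,2*np.pi,73); S=5; x0,y0=235,95
im=cv2.resize(cv2.imread("pics/w_col.png")[y0:y0+160,x0:x0+160],None,fx=3.6,fy=3.6,interpolation=cv2.INTER_CUBIC)
S=3.6
c=(.630,-.0095)
for z,rad,col in [(.053,.064,(0,255,0)),(.097,.0245,(0,0,255)),(.06,.0245,(255,0,0))]:
    q_=w2px(k,K,np.c_[c[0]+rad*np.cos(th),c[1]+rad*np.sin(th),np.full(73,z)])
    cv2.polylines(im,[((q_-[x0,y0]+.5)*S).astype(int).reshape(-1,1,2)],True,col,1)
cv2.imwrite("pics/co.png",im)
# line and pitter yaw
def P(uv,z): return px2w(k,K,uv,z)
e=P([[235,118],[389,105]],.045); d=e[1]-e[0]; print("pitter front edge dir (y axis) yaw",np.arctan2(-d[0],d[1]))
e=P([[302,167],[317,196]],.097); d=e[0]-e[1]; print("line dir rel -x (cw+)",np.arctan2(d[1],-d[0]), e)
print(rot(k['orientation']).apply([0,0,1]),k['position'])
```

```text
pitter front edge dir (y axis) yaw 0.0823244312916344
line dir rel -x (cw+) -0.4595230633688631 [[ 0.60609677 -0.02238123  0.097     ]
 [ 0.63000636 -0.01054945  0.097     ]]
[ 2.85017642e-01 -1.29107971e-04 -9.58522262e-01] [ 0.54619414 -0.01018833  0.37380857]
```

View pics/co.png

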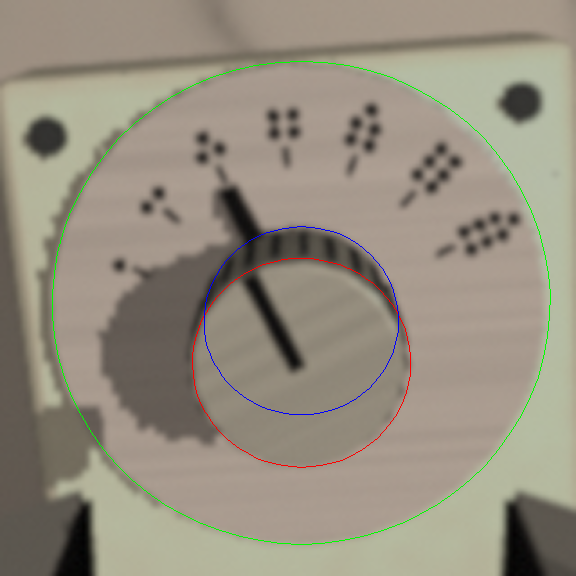

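Run:
```python
from h import *
gripper_to(.08)
r.move_to((.630,-.0100,.15),q(np.pi/2-.2)); r.move_l((.630,-.0100,.093),vel=.15,guard=10); r.hold(.15); st()
gripper_to(0,25); st()
j=np.array(telemetry.current_joints()); j2=j.copy(); j2[5]-=.41; r.movej(list(j2)); r.hold(.1); st(); print(np.round(telemetry.current_torque(),2), telemetry.current_joints()[5]-j[5])
gripper_to(.08); r.move_l((.630,-.0100,.15),vel=.2)
r.move_to((.630,-.0100,.22),q(np.pi/2)); st(); snap("wrist","w_col2"); cv2.imwrite("pics/co2.png",cv2.resize(cv2.imread("pics/w_col2.png")[80:260,220:420],None,fx=3,fy=3))
```

```text
t 18.0417 p [ 0.6314 -0.0102  0.0949] F [ 0.7  0.5 -0.1] o 0.0798 q6 [-0.   1.1 -1.5]
t 18.6333 p [ 0.6301 -0.0096  0.0931] F [0.5 1.4 0.6] o 0.0487 q6 [ 0.   1.1 -1.5]
t 19.2083 p [ 0.6279 -0.0104  0.0927] F [-5.8 -1.3  2.9] o 0.0489 q6 [-0.    1.11 -1.9 ]
[-0.3   0.75 -0.04] -0.4074993787144001
t 20.6917 p [ 0.6298 -0.01    0.2195] F [-0.1 -0.4 -1.2] o 0.0798 q6 [-0.    1.38 -1.7 ]
```

View pics/co2.png

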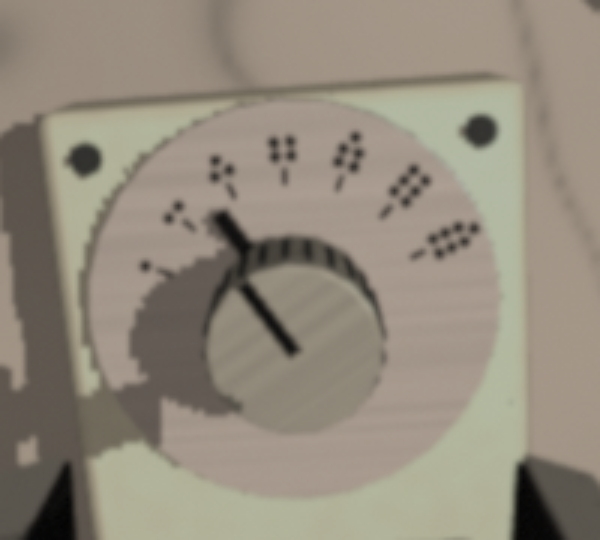

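Run:
```python
from h import *
r.hold(.3)
im,k,K=snap("wrist","w_col3")
cv2.imwrite("pics/co3.png",cv2.resize(im[80:260,220:420,::-1],None,fx=3,fy=3)); st()
e=px2w(k,K,[[220+240/3,80+285/3],[220+295/3,80+352/3]],.097); d=e[0]-e[1]; print(np.arctan2(d[1],-d[0]), e)
```

```text
t 21.0917 p [ 0.6296 -0.01    0.2189] F [-0.  -0.7  0.4] o 0.08 q6 [-0.    1.38 -1.7 ]
-0.6665078455007346 [[ 0.61142345 -0.02427866  0.097     ]
 [ 0.6299185  -0.00973072  0.097     ]]
```

View pics/co3.png

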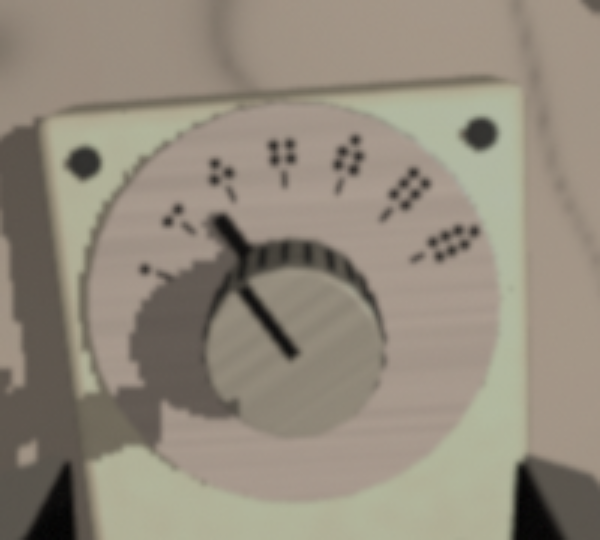

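```bash
cat > turn.py <<'E'
import sys
from h import *
a=float(sys.argv[1]); y0=float(sys.argv[2]); n=sys.argv[3]
r.move_to((.630,-.0100,.15),q(y0)); r.move_l((.630,-.0100,.091),vel=.15,guard=10); r.hold(.3); st()
gripper_to(0,50); r.hold(.1); st()
j=np.array(telemetry.current_joints())
N=3
for i in range(N):
    j2=j.copy(); j2[5]-=a*(i+1)/N; r.movej(list(j2)); print(np.round(telemetry.current_torque(),2))
r.hold(.2); st(); print(telemetry.current_joints()[5]-j[5])
gripper_to(.08); r.move_l((.630,-.0100,.15),vel=.2)
r.move_to((.630,-.0100,.22),q(np.pi/2)); r.hold(.15); st(); im,k,K=snap("wrist",n); np.save("kt.npy",k,allow_pickle=True)
cv2.imwrite(f"pics/z{n}.png",cv2.resize(im[80:260,220:420,::-1],None,fx=3,fy=3))
E
python3 turn.py .23 1.45 w_col4
```

```text
t 22.3167 p [ 0.6306 -0.0101  0.0921] F [ 0.9 -0.3  1.2] o 0.0798 q6 [ 0.    1.1  -1.58]
t 23.0167 p [ 0.63   -0.0096  0.091 ] F [-0.3  2.5  0.4] o 0.0485 q6 [ 0.    1.1  -1.58]
[ 0.13 -0.13 -0.04]
[ 0.08 -0.18  0.07]
[-0.06 -0.14  0.1 ]
t 23.9667 p [ 0.63   -0.0098  0.091 ] F [-0.3  0.6  0.9] o 0.0485 q6 [ 0.   1.1 -1.8]
-0.22856841411161244
t 25.6167 p [ 0.6285 -0.0098  0.2173] F [-0.3  0.4  0.2] o 0.0797 q6 [ 0.    1.38 -1.7 ]
```

View pics/zw_col4.png

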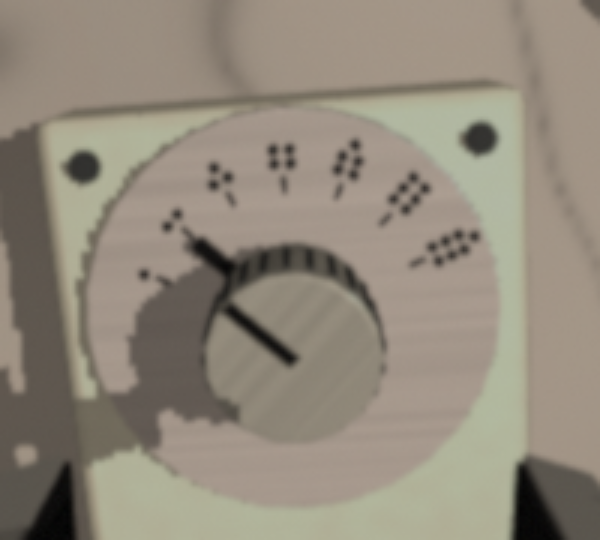

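Run:
```python
from h import *
k=np.load("kt.npy",allow_pickle=True).item(); K=np.array([[k['fx'],0,k['cx']],[0,k['fy'],k['cy']],[0,0,1]])
e=px2w(k,K,[[220+226/3,80+308/3],[220+294/3,80+361/3]],.097); d=e[0]-e[1]; print(np.arctan2(d[1],-d[0]))
t=px2w(k,K,[[220+188/3,80+232/3],[220+231/3,80+199/3]],.053)-[.630,-.01,0]; print("ticks 2,3",np.arctan2(t[:,1],-t[:,0]))
t=px2w(k,K,[[220+198/3,80+243/3]],.058)-[.630,-.01,0]; print("pointer",np.arctan2(t[:,1],-t[:,0]))
```

```text
-0.8867701577659194
ticks 2,3 [-0.88492349 -0.47800998]
pointer [-0.87689611]
```

Run:
```python
from h import *
x,y=.4545,-.0284
r.move_l((.630,-.01,.2),vel=.2)
r.move_to((x,y,.15),q(np.pi/2)); gripper_to(.065); r.hold(.2); st()
print(r.move_l((x,y,.0685),vel=.12,guard=8)); r.hold(.15)
gripper_to(0,25); st()
r.move_l((x,y,.15),vel=.15); st()
r.move_to((.4605,-.221,.15),q(np.pi/2)); r.hold(.1); st()
snap("side","s2"); snap("wrist","w_dish")
a=cv2.imread("pics/s2.png")[130:250,320:460]; b=cv2.imread("pics/w_dish.png")
cv2.imwrite("pics/d.png",np.hstack([cv2.resize(a,(340,290)),cv2.resize(b,(460,290))]))
```

```text
t 27.3417 p [ 0.4545 -0.0284  0.15  ] F [-0.8 -0.4  0.9] o 0.0648 q6 [-0.    1.11 -1.79]
False
t 28.8083 p [ 0.4546 -0.0284  0.0687] F [-0.  -0.5  2.3] o 0.0421 q6 [ 0.    0.89 -1.79]
t 29.5 p [ 0.4538 -0.0283  0.1493] F [-0.6  0.  -1. ] o 0.042 q6 [-0.    1.1  -1.79]
t 30.3917 p [ 0.4602 -0.2191  0.1496] F [-0.   0.6 -0.7] o 0.042 q6 [ 0.    1.13 -2.15]
```

View pics/d.png

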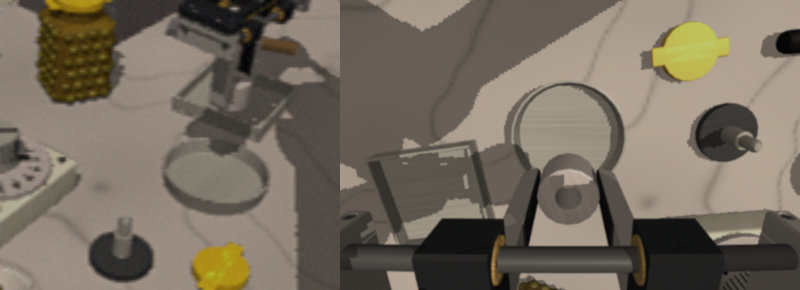

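Run:
```python
from h import *
x,y=.4605,-.221
r.move_l((x,y,.06),vel=.15); r.hold(.15)
print(r.move_l((x,y,.0315),vel=.04,guard=5)); st()
gripper_to(.065); st(); r.hold(.1)
r.move_l((x,y,.2),vel=.2); r.hold(.3); st()
r.move_to((.35,-.4,.25),q(np.pi/2)) ; r.hold(.2); st()
snap("top","t_end"); snap("side","s_end")
t=cv2.imread("pics/t_end.png");s=cv2.imread("pics/s_end.png")
f=lambda a:cv2.resize(a,(390,290),interpolation=cv2.INTER_CUBIC)
cv2.imwrite("pics/end.png",np.vstack([np.hstack([f(t[185:251,160:249]),f(t[120:202,280:390])]),np.hstack([f(t[195:265,370:464]),f(s[160:250,340:461])])]))
print(models.mark_of("bushing_small","top"))
```

```text
True
t 32.0417 p [ 0.46   -0.2207  0.0325] F [-0.1 -0.5  3.8] o 0.0422 q6 [ 0.    0.85 -2.15]
t 32.6083 p [ 0.4595 -0.2203  0.0323] F [-0.5 -0.9 -0. ] o 0.0651 q6 [ 0.    0.85 -2.15]
t 34.0 p [ 0.4602 -0.2208  0.1992] F [-0.4 -0.1  0.3] o 0.0651 q6 [ 0.    1.26 -2.15]
t 35.0667 p [ 0.3508 -0.3986  0.2497] F [-0.5  0.4  0. ] o 0.065 q6 [ 0.    1.38 -2.55]
[{'at': [0.4609, -0.2217, -0.0006], 'score': 0.58}]
```

View pics/end.png

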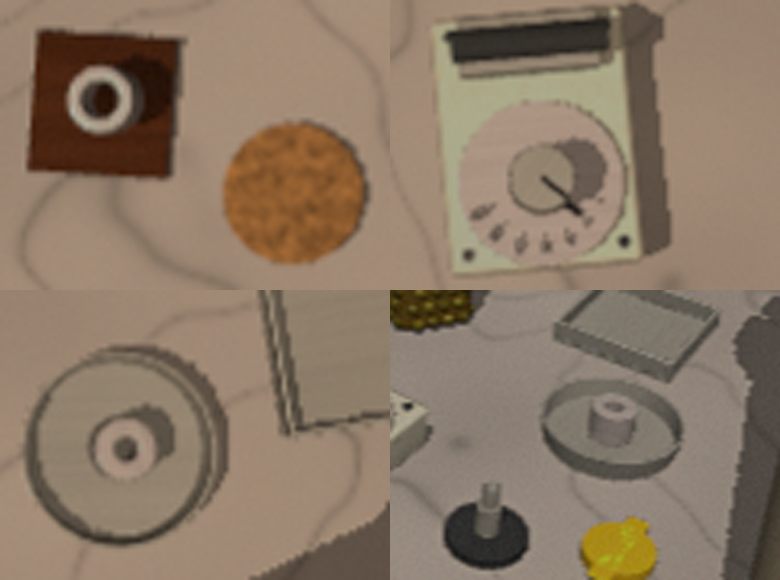

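The bushing stands upright in the round dish. The collar is at 2, the spare hasn't moved, and the arm is clear of everything.

Run:
```python
from h import *
r.sign_off(); print(telemetry.current_t())
```

```text
the job is handed in; nothing more can be done
the job is handed in; nothing more can be done
```

The job is done and handed in, at about 35 s of the 64 s allowed.

- **Gauging:** I slid the bushing from the coaster down over the gauge pin and let go. It stopped with its underside about 40 mm up, which is the shoulder, so it is the small one. The side picture showed the same.
- **Collar:** It started at 3. My first turn slipped and left it stopped between 3 and 2. I gripped harder and turned it the rest of the way. The wrist picture then put its top line at -0.887 rad and the tick for 2 at -0.885 rad, and it still pointed to 2 in the last top picture.
- **Placing:** I then took the bushing off the pin and stood it in the round dish. The last top and side pictures show it upright near the middle of the dish. The spare is unmoved on its block, and the gripper is open and touching nothing.

None of my last checks failed or disagreed. The largest wrist force I read was about 6 N, but I only read it between moves, not continuously.

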